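Unclamp a ceramic gauge block and lay it in its tray

TASK

The measurement is finished: turn the red knob of the holding fixture anticlockwise (seen from above) all the way to its end stop, so that the yellow hold-down plate swings clear of the white ceramic block, and leave it there. Then lift the block out and lay it flat, same side up, in the blue-lined tray. The ceramic chips easily, so grip it gently and set it down rather than dropping it, and leave the steel gauge block, the loupe, the bottle and the screwdriver where they are.

Things in the scene. Friction and masses are not known exactly. Their poses are not given: they have to be found in the camera images.
- fixture: black holding fixture fixed to the bench, 90 x 180 x 30 mm. Origin: on the bench level directly below the middle of the place where the block lies; its top (the bed) is 30 mm above the origin, y from -115 to +65 mm. The block's place is ringed on three sides (both long sides and the +y end) by rails 3 mm high, 2 mm clear of the block; the knob's axis is at y = -70 mm.
- knob (a joint): angle of the knob in rad: 0 = fully anticlockwise seen from above, at the end stop (hold-down plate clear of the block); grows clockwise to 2.7. It stays where it is left. At the start it is between 1.5 and 2.5.
- knob_grip (a point): point on the knob's vertical axis at the height to grip, 80 mm above the bench. The knob is a red upright bar 14 mm thick (its y) and 46 mm long (its x), top 13 mm above this point, white line towards its -x end; at joint 0 its axes are parallel to the fixture's. It stands on a round hub 28 mm across whose top is 17 mm below this point.
- plate_top (a point): point on the knob's axis at the top of the yellow D-shaped hold-down plate, 55 mm above the bench; it turns with the knob. The plate is part of the knob: radius 40 mm, 6 mm thick, its straight edge 10 mm to the +y side of the axis. It passes 3 mm above the block.
- block: white ceramic gauge block, fragile, 30 (x) x 100 (y) x 16 (z) mm, 0.2 to 0.35 kg, not to be gripped with more than 40 N per finger, lying in the fixture with one end (its -y end) under the yellow plate. Origin: centre of its underside.
- tray_blue: white tray lined with blue felt, fixed to the bench, 96 (x) x 140 (y) mm outside, rim 4 mm thick and 14 mm high, inside 88 x 132 mm, felt 8 mm above the bench. Origin: centre of its underside. It may change places with the grey tray.
- tray_grey: the same tray lined with grey felt; it holds the steel gauge block. Origin: centre of its underside.
- steel_gauge: bare steel gauge block 30 x 70 x 12 mm lying in the grey tray; not to be moved. Origin: centre of its underside.
- loupe: black eye loupe, round, 36 mm across and 36 mm high, standing on the bench; not to be moved. Origin: centre of its underside.
- bottle: small clear bottle with blue cap, 48 mm across, 120 mm high, standing on the bench; not to be moved. Origin: centre of its underside.
- screwdriver: screwdriver with red handle, 150 mm long along its x, lying on the bench; not to be moved. Origin: under its middle.
Mind the look-alikes: they are no part of the job. There is more than one size of the fixture; the job needs the larger. What is shaped like the block but purple is not meant.

How it is judged:
By the outcome, as a careful person would: the job done as asked, in the order asked, and still so for the second after the job is handed in, with the robot touching nothing.
It also fails if it takes over 54 s, if anything falls off the work surface, if the arm or the gripper's body presses on something with over 40 N, if the wrist force passes 120 N, or if a joint passes its speed limit or range.

ROBOT

A 6-joint arm with a two-finger parallel gripper is mounted at the origin on the work surface. World frame = base frame: x ahead of the robot, y to its left, z up, the work surface at z = 0. Lengths are in m, angles in rad, forces in N, time in s.
With the tool pointing down it reaches from about 0.35 to 0.775 m from the base axis. Payload 7.3 kg.
Tool frame: the origin (TCP) lies at the very end of the fingers, on their centre line; the grasp point (between the pads) lies 19 mm behind it (robot.hold_point_z is the distance from the TCP to the grasp point, in m); z points along the fingers, y is the direction in which the jaws open and shut (so a half turn about z gives the same grasp; the last joint's range is limited). The gripper opens to 92 mm and grips with 3 to 60 N. Pads are 19 mm wide; open, the fingers measure 130 mm over their backs; the gripper's body (75 mm by 190 mm) begins 47 mm behind the grasp point.
Start: joints at [-1.325, 0.342, 1.524, -0, 1.275, -0.146], TCP at [0.2, -0.485, 0.227] pointing down, gripper open.
Joint ranges: [-2.53, 2.53], [-0.77, 2.02], [0.04, 2.7], [-1, 4.14], [0.28, 2.66], [-3.11, 3.11]. Speed limits (rad/s): [2.57, 2.57, 3.14, 3.14, 3.14, 3.14].

INTERFACE

Orientations are given as [roll, pitch, yaw] about the fixed x, y, z axes, in that order (R = Rz(yaw) Ry(pitch) Rx(roll)).
In Python, from cell import monitor, viewer, robot gives the robot as it stands.
- The arm moves only by the tool move_arm, never from a script. Its argument "deltas" is a list of rows, each an object of numbers: "x", "y", "z": the shift along the tool's x, y, z in m; "wx", "wy", "wz": the turn, a rotation vector about the tool's x, y, z in degrees; "hand": the opening, from 0 (shut) to 1 (fully open). In form: [{"x": .., "y": .., "z": .., "wx": .., "wy": .., "wz": .., "hand": ..}, ...]. A call has 1 to 8 rows; each row is the pose to reach, as a shift and turn from the pose commanded when the call began, along the tool's axes at that moment; what a row does not reach only later rows make up. A row lasts 1/8 s, in which the tool goes at most 62.5 mm and 10.7 degrees, less where a joint would pass 70% of its speed; a pose out of reach is approached as far as the arm can. A call with a gripper value outside its range is refused whole. The fingers move at their own pace and stop on an object; "grip_force" is the grip in N (left out, the last holds). Time passes only in rows, so rows that repeat a pose let the fingers close. It gives the time, the measured TCP pose, the force and the opening at its end, in the units of the state.
- monitor.observe(): the state, without advancing time (a new reading comes with each control period).
- viewer.read_camera(name): name is "side" or "top"; returns the picture (420x560x3 uint8, red, green, blue); there is no depth.
- viewer.camera_params(name): a dict with "camera_matrix" (3x3 intrinsics, pixels), "k1" (the pictures are not rectified: a ray, as slopes to the right and down, at radius r is drawn at 1 + k1 r^2 times it, then the intrinsics apply), "R" (3x3) and "t" (3): a world point X has camera coordinates R X + t. Camera axes: x right, y down, z forward; pixel columns grow to the right and rows downward; lengths in m; the calibration is good to about 2 mm. A picture is of the moment at which its call begins. camera_params takes no time and is no camera call.
- robot.hand_in(): hands the job in, once; it reports no verdict.
The state is a dict: "time": time; "qpos": joint angles; "qvel": joint speeds; "joint_efforts": joint torques, N m; "tool_pos": TCP position; "tool_rot": TCP orientation; "contact_force": force on the tool from outside, world axes, zero at the start; "torque": the same for the moment, N m; "opening": finger opening in m.
Only numpy, scipy, OpenCV 4.12 (cv2) and the standard library are available. Lean on these libraries where they do the work, as an engineer would, in place of code of your own. Each camera call takes 0.05 s, during which the arm holds its last target. There are 200 camera calls.

## Working session

There is one attempt and no reset: what is moved stays moved. The work goes in short steps, Python scripts to look and compute and a tool call to move; the robot and the scene stay as the last step left them, time stands still between calls to the robot, and variables do not carry over. Pictures are saved under pics/ and viewed, about 8 in all and at most 12, crops included, and the job is handed in when it is done.

Besides the shell and the picture viewer there is one more tool, called in YAML: its name, and indented under it one key for each argument. move_arm: Moves the arm, as the interface text tells. Its arguments: {"type":"object","properties":{"deltas":{"type":"array","items":{"type":"object","properties":{"x":{"type":"number"},"y":{"type":"number"},"z":{"type":"number"},"wx":{"type":"number"},"wy":{"type":"number"},"wz":{"type":"number"},"hand":{"type":"number"}}}},"grip_force":{"type":"number"}},"required":["deltas"]}

```bash
mkdir -p pics
cat > h.py <<'E'
import numpy as np, cv2
from cell import monitor, viewer, robot
def shot(n,f=None):
    im=viewer.read_camera(n)
    if f: cv2.imwrite('pics/'+f,cv2.cvtColor(im,cv2.COLOR_RGB2BGR))
    return im
def ray(n,uv):
    p=viewer.camera_params(n);K=np.array(p['camera_matrix']);k=p['k1']
    d=cv2.undistortPoints(np.array(uv,float).reshape(-1,1,2),K,np.array([k,0,0,0.]))[:,0]
    R=np.array(p['R']);t=np.array(p['t'])
    return -R.T@t,(R.T@np.c_[d,np.ones(len(d))].T).T
def onz(n,uv,z):
    c,d=ray(n,uv); return c+d*((z-c[2])/d[:,2])[:,None]
def proj(n,X):
    p=viewer.camera_params(n)
    R=np.array(p['R']);rv=cv2.Rodrigues(R)[0]
    return cv2.projectPoints(np.array(X,float).reshape(-1,3),rv,np.array(p['t'],float),np.array(p['camera_matrix'],float),np.array([p['k1'],0,0,0.]))[0][:,0]
E
python3 - <<'E'
from h import *
a=shot('top','top0.png');b=shot('side','side0.png')
for n in('top','side'):
    c,_=ray(n,[[280,210]]);print(n,c,viewer.camera_params(n))
print(monitor.observe())
E
```

```text
top [0.42736207 0.01371625 1.39367834] {'camera_matrix': array([[457.33137736,   0.        , 274.22657552],
       [  0.        , 457.33137736, 204.62496608],
       [  0.        ,   0.        ,   1.        ]]), 'k1': -0.1414147142213858, 'R': array([[-2.60201840e-02, -9.99659409e-01, -2.00401945e-03],
       [-9.93886740e-01,  2.60849888e-02, -1.07278706e-01],
       [ 1.07294442e-01, -7.99643310e-04, -9.94226968e-01]]), 't': array([0.02762458, 0.57390371, 1.33978998])}
side [0.11095867 0.55130328 0.83870302] {'camera_matrix': array([[481.68262405,   0.        , 281.17950912],
       [  0.        , 481.68262405, 203.61506946],
       [  0.        ,   0.        ,   1.        ]]), 'k1': -0.0031968146273959157, 'R': array([[-0.74164664, -0.67076591, -0.00577604],
       [-0.48322151,  0.54021687, -0.68895769],
       [ 0.46524965, -0.50817205, -0.72477854]]), 't': array([0.45693195, 0.33362518, 0.83640739])}
{'time': 0.1, 'qpos': array([-1.32498727e+00,  3.42672936e-01,  1.52486372e+00, -4.22478232e-05,
        1.27539046e+00, -1.46026100e-01]), 'qvel': array([-1.14543419e-04, -6.20044831e-04, -2.09290967e-03,  3.47840317e-05,
        5.06930349e-04, -7.79637105e-04]), 'joint_efforts': array([ 2.01351693e-03, -4.32003593e+01, -2.44694817e+01,  7.19063985e-02,
        5.26500796e-02, -6.09215317e-05]), 'tool_pos': array([ 0.20040315, -0.48488323,  0.2261243 ]), 'tool_rot': array([-3.14026651e+00, -1.54203309e-04,  3.91847380e-01]), 'contact_force': array([-0.31823915, -0.74468326, -0.36526263]), 'torque': array([-0.01418074, -0.03225018, -0.03247865]), 'opening': 0.09191296791592823}
```

View pics/top0.png

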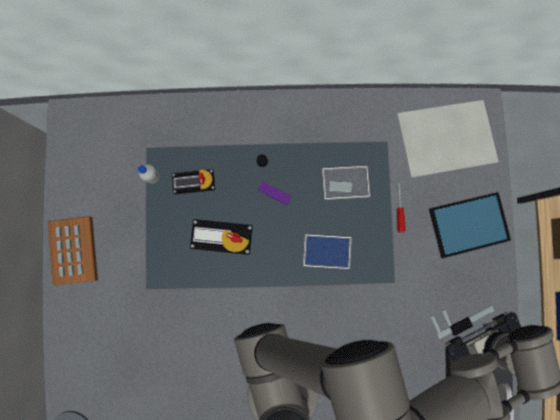

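View pics/side0.png

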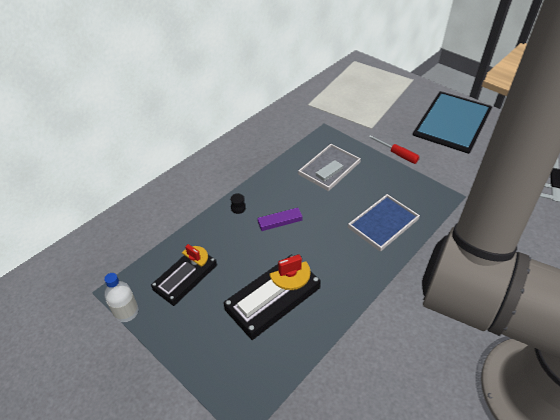

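The top view shows two black fixtures, a large one at (222,237) with a white block and a small one at (193,181). The large one is the one meant, because it is the larger and holds the white block. The purple object at (274,193) is a look-alike. The blue tray is at (327,252) and the grey one, with steel in it, at (346,182). The dark-blue-framed item at (470,225) is not a tray from the list. Next I confirm this in a crop and measure.

```bash
cat > m.py <<'E'
from h import *
def comp(m,near):
    n,l,s,c=cv2.connectedComponentsWithStats(m.astype(np.uint8))
    i=min((i for i in range(1,n) if s[i,4]>8),key=lambda i:np.hypot(*(c[i]-near)));return np.argwhere(l==i)[:,::-1].astype(np.float32)
def rect(n,px,z):
    w=onz(n,px,z)[:,:2].astype(np.float32);r=cv2.minAreaRect(w);return np.round(r[0],4),np.round(r[1],4),round(r[2],1)
if __name__=='__main__':
    a=cv2.imread('pics/top0.png')[...,::-1];b=cv2.imread('pics/side0.png')[...,::-1]
    for n,im,kn,bk,tr,fx,pl in(('top',a,(236,237),(207,235),(327,252),(200,240),(232,245)),('side',b,(290,265),(258,298),(384,221),(270,300),(290,275))):
        h=cv2.cvtColor(im,cv2.COLOR_RGB2HSV).astype(int);H,S,V=h[...,0],h[...,1],h[...,2]
        red=(S>150)&((H<8)|(H>172))&(V>90)
        print(n,'knob',rect(n,comp(red,kn),.093),comp(red,kn).mean(0))
        yl=(H>14)&(H<32)&(S>140)&(V>100)
        print('plate',rect(n,comp(yl,pl),.055),comp(yl,pl).mean(0))
        wh=(S<40)&(V>175)
        print('block',rect(n,comp(wh,bk),.046),len(comp(wh,bk)))
        bl=(H>105)&(H<130)&(S>110)&(V>60)
        print('tray',rect(n,comp(bl,tr),.008))
        bk2=(V<45)
        print('fix',rect(n,comp(bk2,fx),.030))
    cv2.imwrite('pics/crop.png',np.hstack([cv2.resize(a[200:270,175:275][...,::-1],(400,280),interpolation=2),cv2.resize(b[245:345,210:340][...,::-1],(390,280),interpolation=2)]))
E
python3 m.py
```

```text
top knob (array([0.4766, 0.1252]), array([0.0323, 0.0241]), 43.9) [235.56165 237.50685]
plate (array([0.4633, 0.1352]), array([0.0776, 0.0503]), 65.1) [233.69014 243.25352]
block (array([0.4882, 0.2105]), array([0.0809, 0.0281]), 83.2) 255
tray (array([ 0.4317, -0.1428]), array([0.1245, 0.0818]), 85.6)
fix (array([0.4519, 0.2062]), array([0.1267, 0.027 ]), 75.7)
side knob (array([0.4682, 0.1373]), array([0.0424, 0.0491]), 42.3) [290.2336 265.5755]
plate (array([0.464 , 0.1343]), array([0.0802, 0.0532]), 64.1) [292.14764 278.01175]
block (array([0.4816, 0.2064]), array([0.102 , 0.0426]), 83.2) 782
tray (array([ 0.4336, -0.1491]), array([0.1258, 0.0836]), 84.9)
fix (array([0.478 , 0.1776]), array([0.1852, 0.0992]), 83.0)
```

View pics/crop.png

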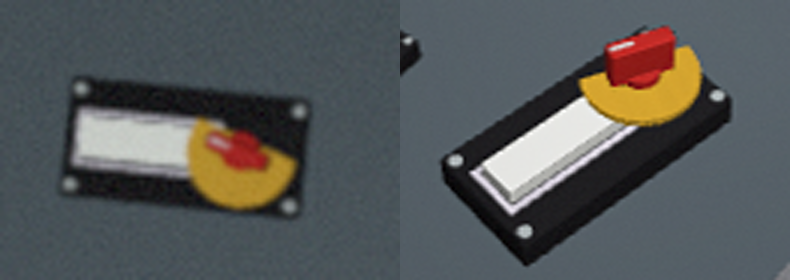

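The crop confirms the large fixture: a red knob with its white line at upper left, the yellow plate over the near end of the white block, and four screws. Now I get the fixture pose from the screws and from the plate.

Run:
```python
from m import *
a=cv2.imread('pics/top0.png');b=cv2.imread('pics/side0.png')
def peak(im,uv):
    g=cv2.cvtColor(im,6).astype(float);u,v=map(int,np.round(uv));w=g[v-3:v+4,u-3:u+4];w=np.clip(w-np.median(w)-20,0,None)
    y,x=np.mgrid[v-3:v+4,u-3:u+4];return [(x*w).sum()/w.sum(),(y*w).sum()/w.sum()]
T=[peak(a,p) for p in((195,222),(249,227),(192,246),(247,251))]
S=[peak(b,p) for p in((228,302),(251.5,327),(315.5,279))]
t=onz('top',T,.03);s=onz('side',S,.03);print(t.round(4),s.round(4))
ct=t[:,:2].mean(0);cs=s[[0,2],:2].mean(0)
d=(t[0]-t[1]+t[2]-t[3])[:2];d2=(s[1]-s[2])[:2]
for c,d in((ct,d),(cs,d2)):
    u=d/np.hypot(*d);print('centre',c,'ang',np.degrees(np.arctan2(d[1],d[0])),'knob',c-u*.045,'origin',c+u*.025)
# tray outer rim
q=monitor.observe();print(q['tool_pos'],q['tool_rot'])
```

```text
[[0.5295 0.2524 0.03  ]
 [0.5083 0.0887 0.03  ]
 [0.4582 0.2617 0.03  ]
 [0.4381 0.0979 0.03  ]] [[0.5304 0.2483 0.03  ]
 [0.4587 0.2572 0.03  ]
 [0.4385 0.0932 0.03  ]]
centre [0.48351922 0.17517536] ang 82.81314237738133 knob [0.47788947 0.1305289 ] origin [0.48664686 0.19997894]
centre [0.48444954 0.17075622] ang 82.96298046170769 knob [0.47893656 0.12609519] origin [0.4875123 0.1955679]
[ 0.20040315 -0.48488323  0.2261243 ] [-3.14026651e+00 -1.54203309e-04  3.91847380e-01]
```

```bash
cat > d.py <<'E'
from h import *
from scipy.spatial.transform import Rotation as Ro
import sys
def d(x,y,z,yaw):
    q=monitor.observe();R0=Ro.from_euler('xyz',q['tool_rot']);R1=Ro.from_euler('xyz',[np.pi,0,np.radians(yaw)])
    print('dxyz',R0.inv().apply(np.array([x,y,z])-q['tool_pos']).round(4),'w',np.degrees((R0.inv()*R1).as_rotvec()).round(2),'|',q['tool_pos'].round(4),np.degrees(q['tool_rot']).round(2),q['contact_force'].round(1),q['torque'].round(2),q['opening'].round(4),q['time'])
if __name__=='__main__': d(*map(float,sys.argv[1:]))
E
python3 d.py .478 .128 .15 64.6
```

```text
Traceback (most recent call last):
  File "d.py", line 7, in <module>
    if __name__=='__main__': d(*map(float,sys.argv[1:]))
                             ~^^^^^^^^^^^^^^^^^^^^^^^^^^
  File "d.py", line 6, in d
    print('dxyz',R0.inv().apply(np.array([x,y,z])-q['tool_pos']).round(4),'w',np.degrees((R0.inv()*R1).as_rotvec()).round(2),'|',q['tool_pos'].round(4),np.degrees(q['tool_rot']).round(2),q['contact_force'].round(1),q['torque'].round(2),q['opening'].round(4),q['time'])
                                                                                                                                                                                                                                            ^^^^^^^^^^^^^^^^^^
AttributeError: 'float' object has no attribute 'round'
```

```bash
sed -i "s/q\['opening'\].round(4)/round(q['opening'],4)/" d.py; python3 d.py .478 .128 .15 64.6
```

```text
dxyz [ 0.4906 -0.4603  0.0768] w [-7.000e-02 -4.000e-02 -4.215e+01] | [ 0.2004 -0.4849  0.2261] [-1.7992e+02 -1.0000e-02  2.2450e+01] [-0.3 -0.7 -0.4] [-0.01 -0.03 -0.03] 0.0919 0.1
```

move_arm:
  deltas:
    - {"x":0.02,"y":-0.019,"z":0,"wz":-2}
    - {"x":0.055,"y":-0.052,"z":0,"wz":-5}
    - {"x":0.09,"y":-0.084,"z":0,"wz":-8}
    - {"x":0.125,"y":-0.117,"z":0,"wz":-12}
    - {"x":0.16,"y":-0.15,"z":0,"wz":-16}
    - {"x":0.195,"y":-0.183,"z":0,"wz":-20}
    - {"x":0.23,"y":-0.216,"z":0,"wz":-24}
    - {"x":0.265,"y":-0.249,"z":0,"wz":-28}

```text
schema error: expected keys x, y, z, wx, wy, wz, hand
```

```bash
python3 d.py .478 .128 .15 64.6
```

```text
dxyz [ 0.4906 -0.4603  0.0768] w [-7.000e-02 -4.000e-02 -4.215e+01] | [ 0.2004 -0.4849  0.2261] [-1.7992e+02 -1.0000e-02  2.2450e+01] [-0.3 -0.7 -0.4] [-0.01 -0.03 -0.03] 0.0919 0.1
```

move_arm:
  deltas:
    - {"x":0.02,"y":-0.019,"z":0,"wx":0,"wy":0,"wz":-2,"hand":1}
    - {"x":0.055,"y":-0.052,"z":0,"wx":0,"wy":0,"wz":-5,"hand":1}
    - {"x":0.09,"y":-0.084,"z":0,"wx":0,"wy":0,"wz":-8,"hand":1}
    - {"x":0.125,"y":-0.117,"z":0,"wx":0,"wy":0,"wz":-12,"hand":1}
    - {"x":0.16,"y":-0.15,"z":0,"wx":0,"wy":0,"wz":-16,"hand":1}
    - {"x":0.195,"y":-0.183,"z":0,"wx":0,"wy":0,"wz":-20,"hand":1}
    - {"x":0.23,"y":-0.216,"z":0,"wx":0,"wy":0,"wz":-24,"hand":1}
    - {"x":0.265,"y":-0.249,"z":0,"wx":0,"wy":0,"wz":-28,"hand":1}

```text
time: 1.1
tool_pos: [0.3506, -0.1524, 0.2266]
tool_rot: [-3.142, 0.0, 0.882]
contact_force: [0.7, -0.3, 0.3]
opening: 0.0917
```

```bash
python3 d.py .478 .128 .15 64.6
```

```text
dxyz [ 0.2975 -0.0797  0.0766] w [ -0.     0.   -14.04] | [ 0.3506 -0.1524  0.2266] [-180.      0.     50.56] [ 0.7 -0.3  0.3] [-0.03 -0.08 -0.  ] 0.0917 1.1
```

move_arm:
  deltas:
    - {"x":0.045,"y":-0.012,"z":0.01,"wx":0,"wy":0,"wz":-3,"hand":1}
    - {"x":0.09,"y":-0.024,"z":0.02,"wx":0,"wy":0,"wz":-6,"hand":1}
    - {"x":0.135,"y":-0.036,"z":0.035,"wx":0,"wy":0,"wz":-9,"hand":1}
    - {"x":0.18,"y":-0.048,"z":0.045,"wx":0,"wy":0,"wz":-12,"hand":1}
    - {"x":0.225,"y":-0.06,"z":0.055,"wx":0,"wy":0,"wz":-14,"hand":0.8}
    - {"x":0.265,"y":-0.071,"z":0.067,"wx":0,"wy":0,"wz":-14,"hand":0.6}
    - {"x":0.29,"y":-0.078,"z":0.0766,"wx":0,"wy":0,"wz":-14,"hand":0.5}
    - {"x":0.2975,"y":-0.0797,"z":0.0766,"wx":0,"wy":0,"wz":-14,"hand":0.5}

```text
time: 2.1
tool_pos: [0.4779, 0.1273, 0.1491]
tool_rot: [-3.14, 0.001, 1.127]
contact_force: [-1.7, -0.4, 0.9]
opening: 0.0565
```

```bash
python3 d.py .4784 .1283 .068 64.6; python3 -c "
from h import *
b=shot('side')[220:345,190:360];a=shot('top')[180:270,170:290]
cv2.imwrite('pics/c2.png',np.hstack([cv2.resize(b,(400,300)),cv2.resize(a,(400,300))])[...,::-1])"
```

```text
dxyz [0.0012 0.0002 0.0811] w [-0.11  0.07 -0.04] | [0.4779 0.1273 0.1491] [-1.7989e+02  7.0000e-02  6.4560e+01] [-1.7 -0.4  0.9] [-0.1  -0.06 -0.  ] 0.0565 2.1
```

View pics/c2.png

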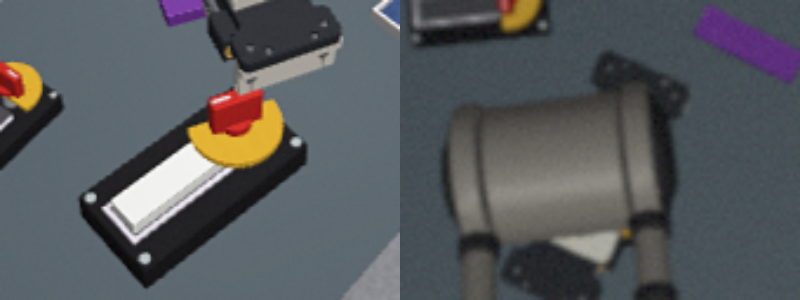

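The side half shows the gripper above the red bar, with a near finger tip at about (240,85) in the crop. Both the image and the numbers agree, so I descend.

move_arm:
  deltas:
    - {"x":0.001,"y":0,"z":0.02,"wx":0,"wy":0,"wz":0,"hand":0.5}
    - {"x":0.001,"y":0,"z":0.04,"wx":0,"wy":0,"wz":0,"hand":0.5}
    - {"x":0.001,"y":0,"z":0.06,"wx":0,"wy":0,"wz":0,"hand":0.5}
    - {"x":0.001,"y":0,"z":0.072,"wx":0,"wy":0,"wz":0,"hand":0.5}
    - {"x":0.001,"y":0,"z":0.08,"wx":0,"wy":0,"wz":0,"hand":0.5}
    - {"x":0.001,"y":0,"z":0.081,"wx":0,"wy":0,"wz":0,"hand":0.5}

```text
time: 2.95
tool_pos: [0.4787, 0.1268, 0.0691]
tool_rot: [-3.141, 0.0, 1.124]
contact_force: [0.6, -0.4, 0.1]
opening: 0.0462
```

move_arm:
  deltas:
    - {"x":0,"y":0,"z":0,"wx":0,"wy":0,"wz":0,"hand":0.35}
    - {"x":0,"y":0,"z":0,"wx":0,"wy":0,"wz":0,"hand":0.2}
    - {"x":0,"y":0,"z":0,"wx":0,"wy":0,"wz":0,"hand":0.1}
    - {"x":0,"y":0,"z":0,"wx":0,"wy":0,"wz":0,"hand":0.05}
    - {"x":0,"y":0,"z":0,"wx":0,"wy":0,"wz":0,"hand":0}
    - {"x":0,"y":0,"z":0,"wx":0,"wy":0,"wz":0,"hand":0}
  grip_force: 30

```text
time: 3.7
tool_pos: [0.4776, 0.1277, 0.0692]
tool_rot: [-3.139, 0.0, 1.125]
contact_force: [-3.4, 2.3, 4.4]
opening: 0.0136
```

```bash
python3 d.py .4784 .1283 .068 172.9
```

```text
dxyz [0.0009 0.0004 0.0012] w [-1.0000e-01 -1.0000e-01 -1.0845e+02] | [0.4776 0.1277 0.0692] [-1.7988e+02  2.0000e-02  6.4450e+01] [-3.4  2.3  4.4] [ 0.43  0.61 -0.05] 0.0136 3.7
```

move_arm:
  deltas:
    - {"x":0,"y":-0.001,"z":0,"wx":0,"wy":0,"wz":-5,"hand":0}
    - {"x":0,"y":-0.001,"z":0,"wx":0,"wy":0,"wz":-13,"hand":0}
    - {"x":0,"y":-0.001,"z":0,"wx":0,"wy":0,"wz":-21,"hand":0}
    - {"x":0,"y":-0.001,"z":0,"wx":0,"wy":0,"wz":-29,"hand":0}
    - {"x":0,"y":-0.001,"z":0,"wx":0,"wy":0,"wz":-37,"hand":0}
    - {"x":0,"y":-0.001,"z":0,"wx":0,"wy":0,"wz":-45,"hand":0}
    - {"x":0,"y":-0.001,"z":0,"wx":0,"wy":0,"wz":-52,"hand":0}
    - {"x":0,"y":-0.001,"z":0,"wx":0,"wy":0,"wz":-55,"hand":0}

```text
time: 4.7
tool_pos: [0.4784, 0.1278, 0.0693]
tool_rot: [3.14, 0.0, 2.087]
contact_force: [1.6, 1.0, -1.0]
opening: 0.0137
```

```bash
python3 d.py .4784 .1283 .068 172.9
```

```text
dxyz [0.0005 0.0002 0.0013] w [  0.06   0.06 -53.32] | [0.4784 0.1278 0.0693] [1.7992e+02 2.0000e-02 1.1958e+02] [ 1.6  1.  -1. ] [ 0.17 -0.27 -0.09] 0.0137 4.7
```

move_arm:
  deltas:
    - {"x":0,"y":0,"z":0,"wx":0,"wy":0,"wz":-5,"hand":0}
    - {"x":0,"y":0,"z":0,"wx":0,"wy":0,"wz":-13,"hand":0}
    - {"x":0,"y":0,"z":0,"wx":0,"wy":0,"wz":-21,"hand":0}
    - {"x":0,"y":0,"z":0,"wx":0,"wy":0,"wz":-29,"hand":0}
    - {"x":0,"y":0,"z":0,"wx":0,"wy":0,"wz":-37,"hand":0}
    - {"x":0,"y":0,"z":0,"wx":0,"wy":0,"wz":-43,"hand":0}
    - {"x":0,"y":0,"z":0,"wx":0,"wy":0,"wz":-47,"hand":0}
    - {"x":0,"y":0,"z":0,"wx":0,"wy":0,"wz":-49,"hand":0}

```text
time: 5.7
tool_pos: [0.4788, 0.1283, 0.0693]
tool_rot: [3.14, 0.002, 2.941]
contact_force: [2.2, 4.8, -2.4]
opening: 0.0142
```

```bash
python3 d.py .4784 .1283 .068 172.9
```

```text
dxyz [ 0.0004 -0.0001  0.0013] w [ 0.09  0.12 -4.39] | [0.4788 0.1283 0.0693] [1.7991e+02 1.2000e-01 1.6851e+02] [ 2.2  4.8 -2.4] [ 0.84 -0.61 -0.1 ] 0.0142 5.7
```

Now in small increments to the stop.

move_arm:
  deltas:
    - {"x":0,"y":0,"z":0,"wx":0,"wy":0,"wz":-2,"hand":0}
    - {"x":0,"y":0,"z":0,"wx":0,"wy":0,"wz":-3.5,"hand":0}
    - {"x":0,"y":0,"z":0,"wx":0,"wy":0,"wz":-5,"hand":0}
    - {"x":0,"y":0,"z":0,"wx":0,"wy":0,"wz":-6,"hand":0}
    - {"x":0,"y":0,"z":0,"wx":0,"wy":0,"wz":-6,"hand":0}

```text
time: 6.32
tool_pos: [0.4789, 0.1284, 0.0693]
tool_rot: [3.14, 0.002, 3.043]
contact_force: [2.5, 4.5, -2.5]
opening: 0.0138
```

```bash
python3 d.py .4784 .1283 .068 172.9
```

```text
dxyz [ 0.0005 -0.0001  0.0013] w [0.11 0.12 1.44] | [0.4789 0.1284 0.0693] [1.7989e+02 1.2000e-01 1.7434e+02] [ 2.5  4.5 -2.5] [ 0.83 -0.61 -0.61] 0.0138 6.325
```

move_arm:
  deltas:
    - {"x":0,"y":0,"z":0,"wx":0,"wy":0,"wz":-1.5,"hand":0}
    - {"x":0,"y":0,"z":0,"wx":0,"wy":0,"wz":-2.5,"hand":0}
    - {"x":0,"y":0,"z":0,"wx":0,"wy":0,"wz":-2.5,"hand":0}

```text
time: 6.7
tool_pos: [0.4791, 0.1284, 0.0693]
tool_rot: [3.14, 0.003, 3.086]
contact_force: [3.9, 5.2, -2.4]
opening: 0.0143
```

```bash
python3 d.py .4784 .1283 .068 172.9
```

```text
dxyz [ 0.0007 -0.0001  0.0013] w [0.12 0.15 3.92] | [0.4791 0.1284 0.0693] [1.7989e+02 1.5000e-01 1.7682e+02] [ 3.9  5.2 -2.4] [ 0.82 -0.72 -0.76] 0.0143 6.7
```

The torque rose from 0.1 to 0.76 N·m, so the knob is at its stop. I release and rise.

move_arm:
  deltas:
    - {"x":0,"y":0,"z":0,"wx":0,"wy":0,"wz":0,"hand":0.2}
    - {"x":0,"y":0,"z":0,"wx":0,"wy":0,"wz":0,"hand":0.4}
    - {"x":0,"y":0,"z":0,"wx":0,"wy":0,"wz":0,"hand":0.5}
    - {"x":0,"y":0,"z":0,"wx":0,"wy":0,"wz":0,"hand":0.5}
    - {"x":0,"y":0,"z":-0.02,"wx":0,"wy":0,"wz":0,"hand":0.5}
    - {"x":0,"y":0,"z":-0.05,"wx":0,"wy":0,"wz":0,"hand":0.5}
    - {"x":0,"y":0,"z":-0.08,"wx":0,"wy":0,"wz":0,"hand":0.5}
    - {"x":0,"y":0,"z":-0.09,"wx":0,"wy":0,"wz":0,"hand":0.5}

```text
time: 7.7
tool_pos: [0.4786, 0.1276, 0.1606]
tool_rot: [3.141, 0.003, 3.088]
contact_force: [0.7, 0.2, -0.2]
opening: 0.0459
```

```bash
python3 d.py .487 .198 .16 82.9
python3 - <<'E'
from m import *
b=shot('side','side3.png')
h=cv2.cvtColor(b,cv2.COLOR_RGB2HSV).astype(int);H,S,V=h[...,0],h[...,1],h[...,2]
print(rect('side',comp((H>14)&(H<32)&(S>140)&(V>100),(292,278)),.055))
print(rect('side',comp((S<40)&(V>175),(262,295)),.046))
cv2.imwrite('pics/c3.png',cv2.resize(b[200:345,190:360],(680,580))[...,::-1])
E
```

```text
dxyz [-0.0046  0.0707  0.0007] w [ 0.16  0.12 94.05] | [0.4786 0.1276 0.1606] [1.7998e+02 1.7000e-01 1.7695e+02] [ 0.7  0.2 -0.2] [ 0.1  -0.15 -0.02] 0.0459 7.7
(array([0.4637, 0.1134]), array([0.0411, 0.0768]), 39.3)
(array([0.4812, 0.203 ]), array([0.109 , 0.0433]), 83.0)
```

View pics/c3.png

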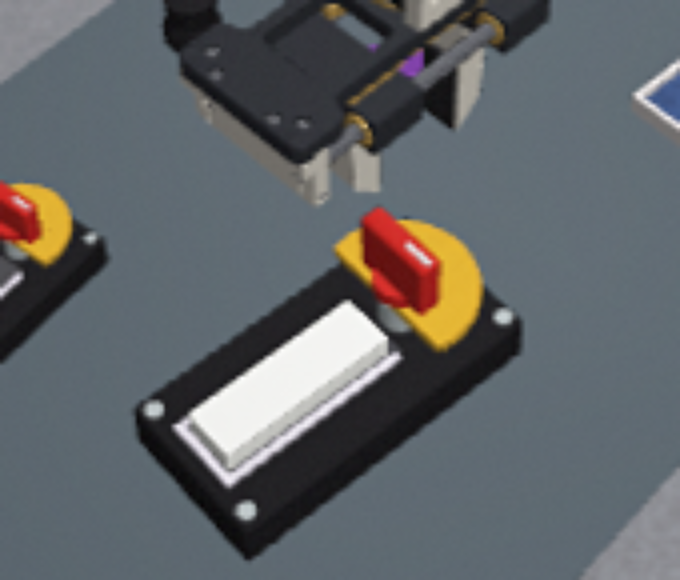

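The picture shows the plate swung clear, with its straight edge parallel to the block end and the white line towards the near side. The block's top-face corners in the crop are about (349,301), (388,343), (230,460) and (190,413). I compute the block position from them.

Run:
```python
from h import *
p=np.array([(349,301),(388,343),(230,460),(190,413)])/4+[189.6,199.6]
w=onz('side',p,.046);print(w.round(4),w.mean(0))
d=w[3]-w[0]+w[2]-w[1];print(np.degrees(np.arctan2(d[1],d[0])),np.hypot(*d[:2])/2)
```

```text
[[0.495  0.1464 0.046 ]
 [0.464  0.152  0.046 ]
 [0.4757 0.2495 0.046 ]
 [0.5077 0.2443 0.046 ]] [0.48560686 0.19804553 0.046     ]
82.86783357087648 0.09849772921780779
```

move_arm:
  deltas:
    - {"x":0,"y":0.01,"z":0,"wx":0,"wy":0,"wz":8,"hand":0.6}
    - {"x":0,"y":0.025,"z":0,"wx":0,"wy":0,"wz":18,"hand":0.65}
    - {"x":-0.002,"y":0.04,"z":0,"wx":0,"wy":0,"wz":28,"hand":0.65}
    - {"x":-0.003,"y":0.055,"z":0,"wx":0,"wy":0,"wz":38,"hand":0.65}
    - {"x":-0.004,"y":0.065,"z":0,"wx":0,"wy":0,"wz":48,"hand":0.65}
    - {"x":-0.0046,"y":0.0707,"z":0,"wx":0,"wy":0,"wz":58,"hand":0.65}
    - {"x":-0.0046,"y":0.0707,"z":0,"wx":0,"wy":0,"wz":68,"hand":0.65}
    - {"x":-0.0046,"y":0.0707,"z":0,"wx":0,"wy":0,"wz":78,"hand":0.65}

```text
time: 8.75
tool_pos: [0.4855, 0.1978, 0.1576]
tool_rot: [-3.139, 0.0, 1.721]
contact_force: [0.4, 0.2, -0.9]
opening: 0.0597
```

move_arm:
  deltas:
    - {"x":0,"y":0,"z":0,"wx":0,"wy":0,"wz":8,"hand":0.65}
    - {"x":0,"y":0,"z":0,"wx":0,"wy":0,"wz":14,"hand":0.65}
    - {"x":0,"y":0,"z":0,"wx":0,"wy":0,"wz":16,"hand":0.65}
    - {"x":0,"y":0,"z":0,"wx":0,"wy":0,"wz":16,"hand":0.65}

```text
time: 9.25
tool_pos: [0.4859, 0.1978, 0.1584]
tool_rot: [-3.14, 0.001, 1.449]
contact_force: [-0.7, -0.3, 1.0]
opening: 0.06
```

```bash
python3 d.py .4863 .198 .0365 82.9
```

```text
dxyz [0.0003 0.0005 0.1219] w [-0.06  0.03  0.12] | [0.4859 0.1978 0.1584] [-1.7994e+02  3.0000e-02  8.3020e+01] [-0.7 -0.3  1. ] [-0.05 -0.06  0.01] 0.06 9.25
```

move_arm:
  deltas:
    - {"x":0,"y":0,"z":0.03,"wx":0,"wy":0,"wz":0,"hand":0.65}
    - {"x":0,"y":0,"z":0.06,"wx":0,"wy":0,"wz":0,"hand":0.65}
    - {"x":0,"y":0,"z":0.085,"wx":0,"wy":0,"wz":0,"hand":0.65}
    - {"x":0,"y":0,"z":0.1,"wx":0,"wy":0,"wz":0,"hand":0.65}
    - {"x":0,"y":0,"z":0.112,"wx":0,"wy":0,"wz":0,"hand":0.65}
    - {"x":0,"y":0,"z":0.12,"wx":0,"wy":0,"wz":0,"hand":0.65}
    - {"x":0,"y":0,"z":0.12,"wx":0,"wy":0,"wz":0,"hand":0.65}

```text
time: 10.12
tool_pos: [0.4862, 0.1979, 0.0389]
tool_rot: [-3.141, 0.0, 1.448]
contact_force: [-0.1, 0.3, 0.5]
opening: 0.0597
```

```bash
python3 d.py .4863 .198 .0365 82.9;python3 - <<'E'
from h import *
b=shot('side')
cv2.imwrite('pics/c4.png',cv2.resize(b[200:345,190:360],(680,580))[...,::-1])
E
```

```text
dxyz [0.0001 0.0001 0.0024] w [-0.02  0.01  0.06] | [0.4862 0.1979 0.0389] [-1.7998e+02  1.0000e-02  8.2960e+01] [-0.1  0.3  0.5] [-0.04  0.01  0.01] 0.0597 10.125
```

View pics/c4.png

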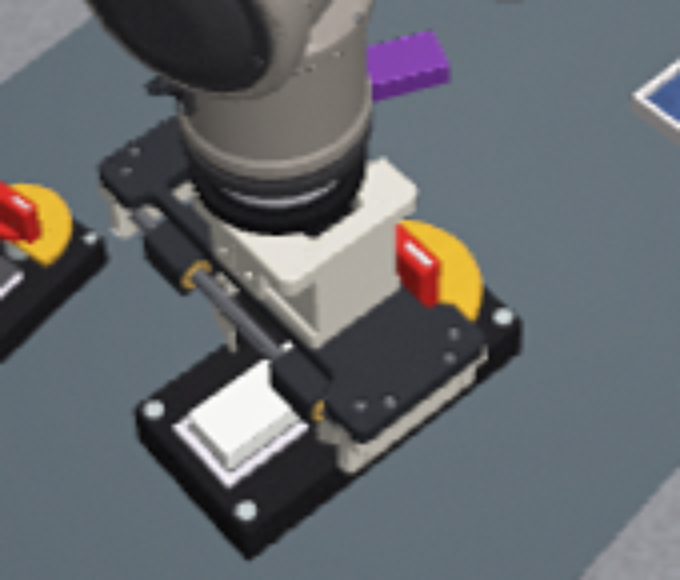

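The fingers straddle the block and the knob is clear of the body. I lower 2 mm and close gently.

move_arm:
  deltas:
    - {"x":0,"y":0,"z":0.002,"wx":0,"wy":0,"wz":0,"hand":0.55}
    - {"x":0,"y":0,"z":0.002,"wx":0,"wy":0,"wz":0,"hand":0.45}
    - {"x":0,"y":0,"z":0.002,"wx":0,"wy":0,"wz":0,"hand":0.38}
    - {"x":0,"y":0,"z":0.002,"wx":0,"wy":0,"wz":0,"hand":0.34}
    - {"x":0,"y":0,"z":0.002,"wx":0,"wy":0,"wz":0,"hand":0.3}
    - {"x":0,"y":0,"z":0.002,"wx":0,"wy":0,"wz":0,"hand":0.25}
    - {"x":0,"y":0,"z":0.002,"wx":0,"wy":0,"wz":0,"hand":0.2}
    - {"x":0,"y":0,"z":0.002,"wx":0,"wy":0,"wz":0,"hand":0.2}
  grip_force: 20

```text
time: 11.18
tool_pos: [0.4864, 0.1979, 0.0372]
tool_rot: [3.141, -0.0, 1.448]
contact_force: [1.1, -0.7, 0.9]
opening: 0.0297
```

move_arm:
  deltas:
    - {"x":0,"y":0,"z":-0.005,"wx":0,"wy":0,"wz":0,"hand":0.2}
    - {"x":0,"y":0,"z":-0.015,"wx":0,"wy":0,"wz":0,"hand":0.2}
    - {"x":0,"y":0,"z":-0.03,"wx":0,"wy":0,"wz":0,"hand":0.2}
    - {"x":0,"y":0,"z":-0.05,"wx":0,"wy":0,"wz":0,"hand":0.2}
    - {"x":0,"y":0,"z":-0.07,"wx":0,"wy":0,"wz":0,"hand":0.2}
    - {"x":0,"y":0,"z":-0.09,"wx":0,"wy":0,"wz":0,"hand":0.2}
    - {"x":0,"y":0,"z":-0.1,"wx":0,"wy":0,"wz":0,"hand":0.2}
    - {"x":0,"y":0,"z":-0.1,"wx":0,"wy":0,"wz":0,"hand":0.2}

```text
time: 12.18
tool_pos: [0.4865, 0.198, 0.138]
tool_rot: [3.14, -0.001, 1.448]
contact_force: [-0.6, 0.7, -3.3]
opening: 0.0297
```

```bash
python3 d.py .4327 -.146 .135 85.2;python3 - <<'E'
from h import *
b=shot('side')
cv2.imwrite('pics/c5.png',cv2.resize(b[150:345,190:420],(690,585))[...,::-1])
# tray rim corners: bright outline around blue, in the first pictures
from m import *
for n,tr in(('top',(327,252)),('side',(384,221))):
    im=cv2.imread(f'pics/{n}0.png')[...,::-1];h=cv2.cvtColor(im,cv2.COLOR_RGB2HSV).astype(int);H,S,V=h[...,0],h[...,1],h[...,2]
    c=comp((H>105)&(H<130)&(S>110)&(V>60),tr);bx=cv2.boxPoints(cv2.minAreaRect(c)) if n=='top' else cv2.approxPolyDP(cv2.convexHull(c),5,True)[:,0]
    print(n,bx.tolist(),onz(n,bx,.008).round(4).tolist())
E
```

```text
dxyz [-0.348  -0.0112  0.0027] w [ 0.09 -0.03 -2.25] | [0.4865 0.198  0.138 ] [ 1.7991e+02 -3.0000e-02  8.2950e+01] [-0.6  0.7 -3.3] [ 0.06 -0.08  0.02] 0.0297 12.175
top [[305.6855163574219, 263.60406494140625], [306.9751281738281, 236.5226287841797], [348.0249328613281, 238.47738647460938], [346.7353210449219, 265.558837890625]] [[0.3957, -0.0775, 0.008], [0.4772, -0.084, 0.008], [0.4677, -0.2087, 0.008], [0.386, -0.2016, 0.008]]
side [[414.0, 216.0], [380.0, 245.0], [352.0, 224.0], [386.0, 198.0]] [[0.3881, -0.207, 0.008], [0.3983, -0.0828, 0.008], [0.4805, -0.0914, 0.008], [0.469, -0.2128, 0.008]]
```

View pics/c5.png

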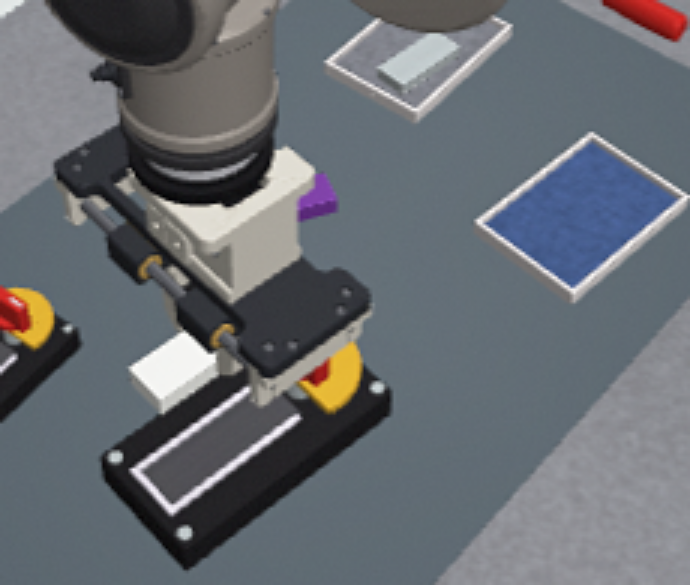

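The block is held (opening 29.7 mm, about 3.3 N) and the fixture bed is empty. The tray measurements from the two views agree at about (0.433, -0.146). I carry it there.

move_arm:
  deltas:
    - {"x":-0.015,"y":-0.0005,"z":0,"wx":0,"wy":0,"wz":0,"hand":0.2}
    - {"x":-0.05,"y":-0.0015,"z":0,"wx":0,"wy":0,"wz":0,"hand":0.2}
    - {"x":-0.09,"y":-0.003,"z":0,"wx":0,"wy":0,"wz":0,"hand":0.2}
    - {"x":-0.13,"y":-0.004,"z":0,"wx":0,"wy":0,"wz":-0.5,"hand":0.2}
    - {"x":-0.17,"y":-0.0055,"z":0,"wx":0,"wy":0,"wz":-1,"hand":0.2}
    - {"x":-0.21,"y":-0.007,"z":0,"wx":0,"wy":0,"wz":-1.5,"hand":0.2}
    - {"x":-0.25,"y":-0.008,"z":0,"wx":0,"wy":0,"wz":-2,"hand":0.2}
    - {"x":-0.285,"y":-0.009,"z":0,"wx":0,"wy":0,"wz":-2.2,"hand":0.2}

```text
time: 13.22
tool_pos: [0.441, -0.0857, 0.1365]
tool_rot: [-3.14, 0.0, 1.486]
contact_force: [0.1, -1.2, -3.2]
opening: 0.0298
```

move_arm:
  deltas:
    - {"x":-0.03,"y":-0.001,"z":0.01,"wx":0,"wy":0,"wz":0,"hand":0.2}
    - {"x":-0.05,"y":-0.002,"z":0.03,"wx":0,"wy":0,"wz":0,"hand":0.2}
    - {"x":-0.06,"y":-0.002,"z":0.05,"wx":0,"wy":0,"wz":0,"hand":0.2}
    - {"x":-0.063,"y":-0.002,"z":0.07,"wx":0,"wy":0,"wz":0,"hand":0.2}
    - {"x":-0.063,"y":-0.002,"z":0.085,"wx":0,"wy":0,"wz":0,"hand":0.2}
    - {"x":-0.063,"y":-0.002,"z":0.09,"wx":0,"wy":0,"wz":0,"hand":0.2}
    - {"x":-0.063,"y":-0.002,"z":0.09,"wx":0,"wy":0,"wz":0,"hand":0.2}

```text
time: 14.1
tool_pos: [0.4345, -0.1466, 0.0469]
tool_rot: [-3.141, -0.0, 1.486]
contact_force: [-0.9, 0.1, -2.8]
opening: 0.03
```

```bash
python3 d.py .4327 -.146 .0152 85.2;python3 - <<'E'
from h import *
b=shot('side');a=shot('top')
cv2.imwrite('pics/c6.png',cv2.resize(np.hstack([b[160:270,320:450],a[200:310,270:400]]),(780,330))[...,::-1])
E
```

```text
dxyz [ 0.0004 -0.0018  0.0317] w [-0.05 -0.01 -0.07] | [ 0.4345 -0.1466  0.0469] [-1.7995e+02 -1.0000e-02  8.5130e+01] [-0.9  0.1 -2.8] [-0.01 -0.1   0.02] 0.03 14.1
```

View pics/c6.png

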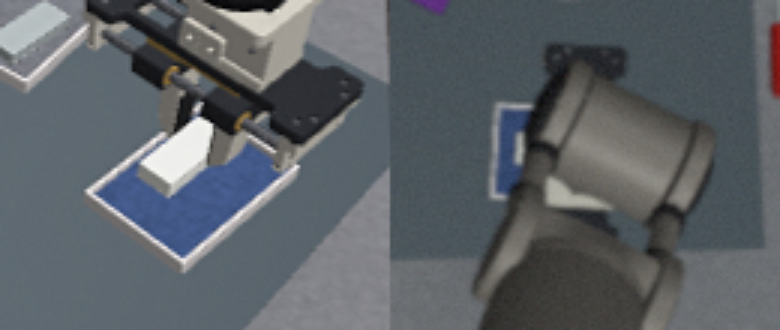

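The block is held level above the blue felt. I lower slowly.

move_arm:
  deltas:
    - {"x":0,"y":-0.001,"z":0.008,"wx":0,"wy":0,"wz":0,"hand":0.2}
    - {"x":0,"y":-0.0015,"z":0.016,"wx":0,"wy":0,"wz":0,"hand":0.2}
    - {"x":0,"y":-0.0015,"z":0.022,"wx":0,"wy":0,"wz":0,"hand":0.2}
    - {"x":0,"y":-0.0015,"z":0.026,"wx":0,"wy":0,"wz":0,"hand":0.2}
    - {"x":0,"y":-0.0015,"z":0.028,"wx":0,"wy":0,"wz":0,"hand":0.2}
    - {"x":0,"y":-0.0015,"z":0.029,"wx":0,"wy":0,"wz":0,"hand":0.2}
    - {"x":0,"y":-0.0015,"z":0.029,"wx":0,"wy":0,"wz":0,"hand":0.2}

```text
time: 15.08
tool_pos: [0.4335, -0.1464, 0.0182]
tool_rot: [3.141, 0.0, 1.486]
contact_force: [-0.2, -0.0, -3.6]
opening: 0.0295
```

move_arm:
  deltas:
    - {"x":0,"y":0,"z":0.0005,"wx":0,"wy":0,"wz":0,"hand":0.2}
    - {"x":0,"y":0,"z":0.001,"wx":0,"wy":0,"wz":0,"hand":0.2}
    - {"x":0,"y":0,"z":0.0015,"wx":0,"wy":0,"wz":0,"hand":0.2}
    - {"x":0,"y":0,"z":0.0015,"wx":0,"wy":0,"wz":0,"hand":0.2}

```text
time: 15.58
tool_pos: [0.4334, -0.1463, 0.0166]
tool_rot: [-3.142, 0.0, 1.486]
contact_force: [0.7, 0.2, -3.6]
opening: 0.0294
```

move_arm:
  deltas:
    - {"x":0,"y":0,"z":0.0005,"wx":0,"wy":0,"wz":0,"hand":0.2}
    - {"x":0,"y":0,"z":0.001,"wx":0,"wy":0,"wz":0,"hand":0.2}
    - {"x":0,"y":0,"z":0.0013,"wx":0,"wy":0,"wz":0,"hand":0.2}
    - {"x":0,"y":0,"z":0.0013,"wx":0,"wy":0,"wz":0,"hand":0.2}

```text
time: 16.08
tool_pos: [0.4335, -0.1463, 0.0153]
tool_rot: [-3.142, 0.0, 1.486]
contact_force: [-0.1, 0.9, -2.6]
opening: 0.0296
```

move_arm:
  deltas:
    - {"x":0,"y":0,"z":0.0003,"wx":0,"wy":0,"wz":0,"hand":0.2}
    - {"x":0,"y":0,"z":0.0006,"wx":0,"wy":0,"wz":0,"hand":0.2}
    - {"x":0,"y":0,"z":0.0006,"wx":0,"wy":0,"wz":0,"hand":0.2}

```text
time: 16.45
tool_pos: [0.4335, -0.1463, 0.0152]
tool_rot: [3.141, 0.0, 1.486]
contact_force: [-2.0, 0.2, 4.7]
opening: 0.0297
```

Contact: the vertical force changed from -3.6 to +4.7 N. I release with a small opening, then rise.

move_arm:
  deltas:
    - {"x":0,"y":0,"z":0,"wx":0,"wy":0,"wz":0,"hand":0.34}
    - {"x":0,"y":0,"z":0,"wx":0,"wy":0,"wz":0,"hand":0.38}
    - {"x":0,"y":0,"z":0,"wx":0,"wy":0,"wz":0,"hand":0.42}
    - {"x":0,"y":0,"z":0,"wx":0,"wy":0,"wz":0,"hand":0.42}
    - {"x":0,"y":0,"z":-0.01,"wx":0,"wy":0,"wz":0,"hand":0.42}
    - {"x":0,"y":0,"z":-0.03,"wx":0,"wy":0,"wz":0,"hand":0.42}
    - {"x":0,"y":0,"z":-0.06,"wx":0,"wy":0,"wz":0,"hand":0.42}
    - {"x":0,"y":0,"z":-0.1,"wx":0,"wy":0,"wz":0,"hand":0.42}

```text
time: 17.45
tool_pos: [0.433, -0.146, 0.1158]
tool_rot: [-3.14, -0.0, 1.486]
contact_force: [0.8, -0.6, -1.0]
opening: 0.0389
```

move_arm:
  deltas:
    - {"x":0,"y":0,"z":-0.03,"wx":0,"wy":0,"wz":0,"hand":0.5}
    - {"x":0,"y":0,"z":-0.07,"wx":0,"wy":0,"wz":0,"hand":0.5}
    - {"x":0,"y":0,"z":-0.1,"wx":0,"wy":0,"wz":0,"hand":0.5}
    - {"x":0,"y":0,"z":-0.1,"wx":0,"wy":0,"wz":0,"hand":0.5}

```text
time: 17.95
tool_pos: [0.4345, -0.1468, 0.2174]
tool_rot: [3.136, 0.002, 1.486]
contact_force: [0.1, 0.2, -0.7]
opening: 0.046
```

Run:
```python
from h import *
shot('side','side9.png');q=monitor.observe();print(q['tool_pos'],q['contact_force'],q['opening'],q['time'])
```

```text
[ 0.4336755  -0.146378    0.21575143] [-0.30892315  0.4539529  -0.8736518 ] 0.04556552471742908 18.0
```

View pics/side9.png

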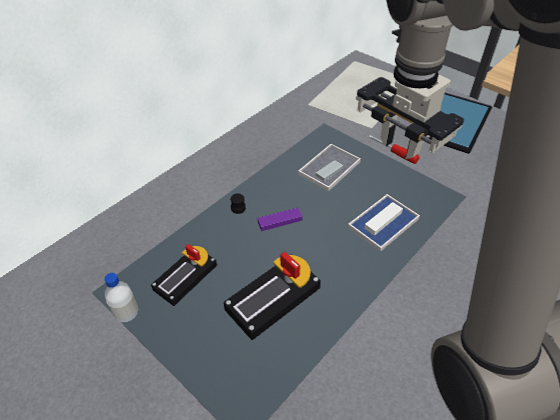

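The block lies flat inside the blue tray at (384,218). The plate is clear at (297,268) and everything else is in place. One numeric check of the knob angle, from the plate's straight-edge ends in the crop after release, then I hand in.

Run:
```python
from h import *
p=np.array([(335,247),(441,348)])/4+[189.6,199.6]
w=onz('side',p,.055);d=w[0]-w[1];print(np.degrees(np.arctan2(d[1],d[0])),np.hypot(*d[:2]))
robot.hand_in()
```

```text
-7.329961338240077 0.07967386099319157
the job is handed in; nothing more can be done
```

I turned the red knob anticlockwise to its end stop and left it there. Then I lifted the white block out with a 20 N grip and set it down flat, same side up, in the blue-lined tray. I handed in at about 18 s.

- **Knob:** the torque rose from 0.1 to 0.76 N·m at the stop. After release, the plate's straight edge measured -7.3° against a fixture yaw of -7.1°, so the knob is at joint 0 within measuring error.
- **Block:** it touched down at about 5 N before I released it. The last picture shows it lying inside the blue tray.
- **Other objects:** the steel gauge, loupe and bottle look unmoved in that picture. The arm partly hides the screwdriver there, but nothing went near it. The gripper is raised and touches nothing.
- **Disagreement between cameras:** the top and side views differed by about 4 to 6 mm in y. I used their mean, and every grip fitted. No check failed.

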